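# Screw down the jar lid that runs freely, stop at the one that crosses

## Robot

A 6-joint arm with a two-finger parallel gripper is mounted at the origin on the work surface. World frame = base frame: x ahead of the robot, y to its left, z up, the work surface at z = 0. Lengths are in m, angles in degrees, forces in N, time in s.
With the tool pointing down it reaches from about 0.325 to 0.85 m from the base axis. Payload 15.5 kg.
Tool frame: the origin (TCP) lies at the very end of the fingers, on their centre line; the grasp point (between the pads) lies arm.grip_depth behind it (arm.grip_depth is the distance from the TCP to the grasp point, in m); z points along the fingers, y is the direction in which the jaws open and shut (so a half turn about z gives the same grasp; the last joint's range is limited). The gripper opens to 91 mm and grips with 3 to 60 N. Pads are 32 mm wide; open, the fingers measure 118 mm over their backs; the gripper's body (76 mm by 178 mm) begins 60 mm behind the grasp point.
Start: joints at [70.617, 28.281, 77.091, -0, 74.628, -5.472], TCP at [0.15, 0.607, 0.214] pointing down, gripper open.
Joint ranges: [-166.48, 166.48], [-47.26, 123.95], [12.59, 153.08], [-70.14, 250.14], [6.76, 159.57], [-176.63, 176.63]. Speed limits (degrees/s): [108.29, 108.29, 147.25, 172.46, 172.46, 172.46].

## Interface

Orientations are given as a 3x3 rotation matrix whose columns are the frame's x, y, z axes.
In Python, from rig import arm gives the robot as it stands. Calls block until the motion is done:
- arm.move_to(position, orientation): joint-space move of the TCP to a pose.
- arm.move_l(position, orientation=None, feed=0.15): straight line of the TCP; orientation=None keeps the orientation; feed is the mean speed in m/s.
- arm.move_joints(angles): joint-space move.
- arm.grip(opening): finger opening in m; the grip force is fixed at half the most; returns when the fingers have stopped.
- arm.sleep(seconds).
- arm.solve_ik(position, orientation): joint angles nearest the present ones, or None.
- arm.snapshot(name): name is "scene" or "side" or "wrist"; returns the picture (480x640x3 uint8, red, green, blue); there is no depth.
- arm.get_calibration(name): a dict with "intrinsics" (3x3 intrinsics, pixels), "cam_to_world" (4x4, takes a point from camera to world coordinates). Camera axes: x right, y down, z forward; pixel columns grow to the right and rows downward; lengths in m; the calibration is good to about 2 mm. A picture is of the moment at which its call begins: read the wrist's pose just before it. get_calibration takes no time and is no camera call; for the wrist camera it gives the pose at the moment of the call.
A pose or a line that the arm cannot do raises arm.Unreachable and nothing moves.
- arm.sign_off(): hands the job in, once; it reports no verdict.
Readings, each from a call of its own:
- arm.current_t(): time.
- arm.current_joint_positions(): joint angles.
- arm.current_dq(): joint speeds.
- arm.current_tau(): joint torques, N m.
- arm.current_ee_pos(): TCP position.
- arm.current_tool_rot(): TCP orientation.
- arm.current_force(): force on the tool from outside, world axes, zero at the start.
- arm.current_torque(): the same for the moment, N m.
- arm.current_width(): finger opening in m.
Only numpy, scipy, OpenCV 4.12 (cv2) and the standard library are available. Lean on these libraries where they do the work, as an engineer would, in place of code of your own. Each camera call takes 0.05 s, during which the arm holds its last target. There are 200 camera calls.

## Task

Two filled jars are clamped in the capping stand with their lids set on loosely; one of the two jars, and it does not show which, has a damaged thread on which its lid crosses. Turn the lids down gently and by feel, letting them sink as they turn: screw the one that runs freely all the way down until it is just snug, but where a lid goes stiff early stop, do not force it, take it off and lay it top up in the white tray. Leave the other things on the bench where they are.

Things in the scene. Friction and masses are not known exactly. Their poses are not given: they have to be found in the camera images.
- lid_left_c (a point): Steel screw lid of the left (+y) jar, round with fine ribs, 56 mm across, 16 mm high, 0.12 kg; this point is its centre, 8 mm below its top, z up. Like the right lid it stands level and loose on its jar at the start, thread not yet caught. Right-hand thread, 24 mm per turn: clockwise from above it sinks 0.67 mm per 10 degrees; let it follow under a push of about 4 N; held up, it butts and feels falsely stiff.
- lid_right_c (a point): Steel screw lid of the right (-y) jar, the same as the left one; this point is its centre, 8 mm below its top, z up. Exactly one of the two lids crosses, either one. A crossed lid comes free after 20 to 30 degrees anticlockwise, rising as it turns, and then lifts straight off.
- neck_left (a point): Centre of the rim of the left jar, held in the stand 118 mm above the bench, z up. Glass neck 40 mm wide, thread 48 mm wide, shoulder 24 mm below the rim. With the lid fully home the lid's centre lies 5 mm below this point. On a sound thread the lid turns almost freely (under 0.15 N m) for 58 to 82 degrees, sinking 3 to 5 mm, then stiffens within 5 degrees; 0.3 N m is snug.
- neck_right (a point): Centre of the rim of the right jar, 130 mm from the left one and alike to look at. On the damaged thread, left or right, the lid goes stiff after only 8 to 42 degrees of turning, rising from nothing to over 0.3 N m within 5 degrees, while it still stands about 2 mm above its home height.
- stand: Capping stand fixed to the bench: aluminium plate 120 x 260 x 8 mm with two steel cups 79 mm across that hold the jars fast; origin under its centre, the jars at 65 mm to either side along its y axis.
- tray_floor (a point): White plastic tray fixed to the bench, empty, 170 x 170 mm with a rim 10 mm high; this point is the centre of its inside floor, 3 mm above the bench, z up, x and y along its sides.
- bowl: White bowl, 140 mm wide, 55 mm high; bystander, origin under its centre.
- closed_jar: Finished jar, already closed, 66 mm wide, 118 mm high, behind the stand; bystander, origin under its centre.
- dish: Small white dish, 85 mm wide, 33 mm high; bystander, origin under its centre.
- nest_cup: Ivory dried nest, 72 mm wide, 22 mm high; bystander, origin under its centre.
- tweezers: Steel tweezers, 130 mm long, lying flat; bystander, origin under the middle.
- probe_brush: Cleaning brush with wooden handle, 150 mm long, lying flat; bystander, origin under the middle.
There are look-alikes about, which are no part of the job. Leave any blue look-alike of the part that bears lid_left_c alone.

How it is judged:
By the outcome, as a careful person would: the job done as asked, in the order asked, and still so for the second after the job is handed in, with the robot touching nothing.
It also fails if it takes over 64 s, if anything falls off the work surface, if the arm or the gripper's body presses on something with over 40 N, if the wrist force passes 120 N, or if a joint passes its speed limit or range.

## Working session

There is one attempt and no reset: what is moved stays moved. The work goes in short steps, each a Python script; the robot and the scene stay as the last script left them, time stands still between calls to the robot, and variables do not carry over. Pictures are saved under pics/ and viewed, about 8 in all and at most 12, crops included, and the job is handed in when it is done.

```bash
ls; mkdir -p pics; python3 - <<'E'
from rig import arm
import cv2, numpy as np
for n in ["scene","side"]:
    im=arm.snapshot(n); cv2.imwrite(f"pics/{n}0.png",im[:,:,::-1])
    c=arm.get_calibration(n); print(n,np.round(c["intrinsics"],1).tolist(),np.round(c["cam_to_world"],4).tolist())
print(arm.grip_depth,arm.current_t(),arm.current_width(),arm.current_force(),arm.current_torque())
E
```

```text
pics
scene [[467.7, 0.0, 320.6], [0.0, 467.7, 245.0], [0.0, 0.0, 1.0]] [[-0.2469, 0.818, -0.5196, 0.9387], [0.969, 0.2097, -0.1303, 0.0941], [0.0023, -0.5357, -0.8444, 0.7797], [0.0, 0.0, 0.0, 1.0]]
side [[485.1, 0.0, 316.2], [0.0, 485.1, 241.7], [0.0, 0.0, 1.0]] [[0.8954, -0.2336, 0.3791, 0.1986], [-0.445, -0.4381, 0.7811, -0.7407], [-0.0164, -0.868, -0.4962, 0.5844], [0.0, 0.0, 0.0, 1.0]]
0.0188 0.1 0.09124215972939452 [-0.16861954  0.21078629 -0.7850551 ] [-0.0177962   0.04807675  0.05438254]
```

View pics/scene0.png

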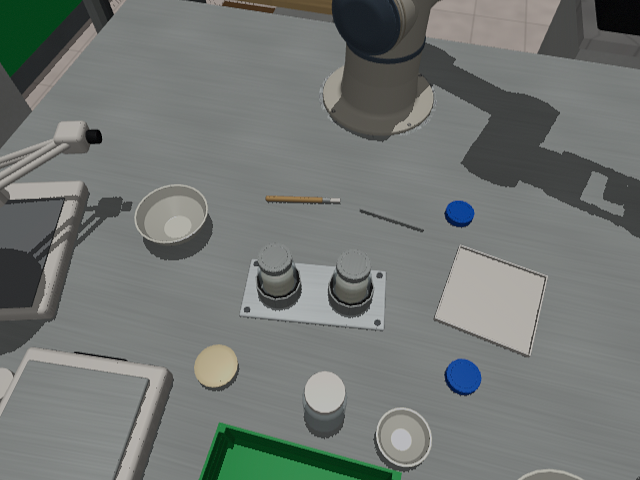

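View pics/side0.png

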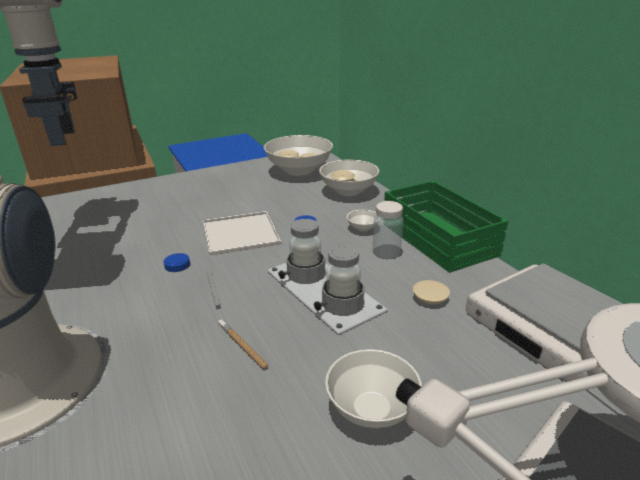

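Scene view: the right lid is at about (275,253), the left at (352,260), and the tray centre at (492,300). In the side view the lids are at about (343,257) for the right and (305,230) for the left. Next I'll triangulate these.

```bash
cat > h.py <<'E'
from rig import arm
import cv2, numpy as np
from scipy.spatial.transform import Rotation as R
def ray(c,p):
    T=c["cam_to_world"]; d=T[:3,:3]@np.linalg.solve(c["intrinsics"],[p[0],p[1],1.]); return T[:3,3],d
def onz(c,p,z):
    o,d=ray(c,p); return o+d*(z-o[2])/d[2]
def proj(c,X):
    T=np.linalg.inv(c["cam_to_world"]); q=c["intrinsics"]@(T[:3,:3]@X+T[:3,3]); return q[:2]/q[2]
def down(yaw): # jaw (tool y) direction at angle yaw in deg from world y; tool z down
    a=np.radians(yaw); y=np.array([-np.sin(a),np.cos(a),0]); z=np.array([0,0,-1.]); return np.c_[np.cross(y,z),y,z]
E
python3 - <<'E'
from h import *
s=arm.get_calibration("scene"); d=arm.get_calibration("side"); w=arm.get_calibration("wrist")
for n,p,q in [("L",(352,260),(305,229)),("R",(275,253),(343,256))]:
    print(n,onz(s,p,.126),onz(d,q,.126))
print("tray",onz(s,(492,300),.003),[onz(s,p,.01).round(3).tolist() for p in [(461,247),(547,276),(529,352),(436,320)]])
print("stand",[onz(s,p,.008).round(3).tolist() for p in [(253,262),(385,270),(384,328),(242,318)]])
Rt=arm.current_tool_rot();print(Rt.round(3))
print("cam in tool",(Rt.T@(w["cam_to_world"][:3,3]-arm.current_ee_pos())).round(4),(Rt.T@w["cam_to_world"][:3,:3]).round(3).tolist(),w["intrinsics"].round(0).tolist())
E
```

```text
L [0.55180245 0.04974648 0.126     ] [0.55176248 0.03712269 0.126     ]
R [ 0.57009018 -0.07518725  0.126     ] [ 0.5683634  -0.08862744  0.126     ]
tray [0.49849051 0.30788298 0.003     ] [[0.402, 0.241, 0.01], [0.426, 0.403, 0.01], [0.586, 0.373, 0.01], [0.567, 0.212, 0.01]]
stand [[0.533, -0.14, 0.008], [0.488, 0.107, 0.008], [0.604, 0.126, 0.008], [0.647, -0.122, 0.008]]
[[-0.971  0.24  -0.   ]
 [ 0.24   0.971 -0.001]
 [ 0.    -0.001 -1.   ]]
cam in tool [ 0.0673  0.0002 -0.1706] [[0.0, -0.97, -0.242], [1.0, 0.0, 0.0], [-0.0, -0.242, 0.97]] [[339.0, 0.0, 319.0], [0.0, 339.0, 246.0], [0.0, 0.0, 1.0]]
```

```bash
python3 - <<'E'
from h import *
for n,p in [("L",(.555,.05,.115)),("R",(.575,-.08,.115))]:
    for y in (80,60,40,10,-40,-80,-100): 
        q=arm.solve_ik(np.array(p),down(y)); print(n,y,None if q is None else np.round(q,0))
arm.move_to([.563,-.012,.24],down(10.4))
c=arm.get_calibration("wrist"); im=arm.snapshot("wrist"); cv2.imwrite("pics/w1.png",im[:,:,::-1])
np.savez("w1.npz",K=c["intrinsics"],T=c["cam_to_world"])
print(arm.current_t(),arm.current_ee_pos(),arm.current_joint_positions().round(1) if hasattr(arm.current_joint_positions(),'round') else 0, arm.current_force(),arm.current_torque())
for n,p in [("L",(.555,.05,.126)),("R",(.575,-.08,.126))]: print(n,proj(c,np.array(p)))
E
```

```text
L 80 [  -1.   30.   93.   -0.   57. -171.]
L 60 [  -1.   30.   93.   -0.   57. -151.]
L 40 [  -1.   30.   93.   -0.   57. -131.]
L 10 [  -1.   30.   93.   -0.   57. -101.]
L -40 [ -1.  30.  93.  -0.  57. -51.]
L -80 [ -1.  30.  93.  -0.  57. -11.]
L -100 [-1. 30. 93. -0. 57.  9.]
R 80 [-14.  31.  90.  -0.  59. 176.]
R 60 [ -14.   31.   90.   -0.   59. -164.]
R 40 [ -14.   31.   90.   -0.   59. -144.]
R 10 [ -14.   31.   90.   -0.   59. -114.]
R -40 [-14.  31.  90.  -0.  59. -64.]
R -80 [-14.  31.  90.  -0.  59. -24.]
R -100 [-14.  31.  90.  -0.  59.  -4.]
2.7833 [ 0.56300254 -0.01138323  0.23998091] [  -7.2   21.8   83.9    0.    74.2 -107.7] [-0.40677156 -0.48024297 -0.04805651] [ 0.08324151 -0.00934277 -0.0296671 ]
L [390.76887826 245.01241509]
R [238.42482168 240.61020392]
```

View pics/w1.png

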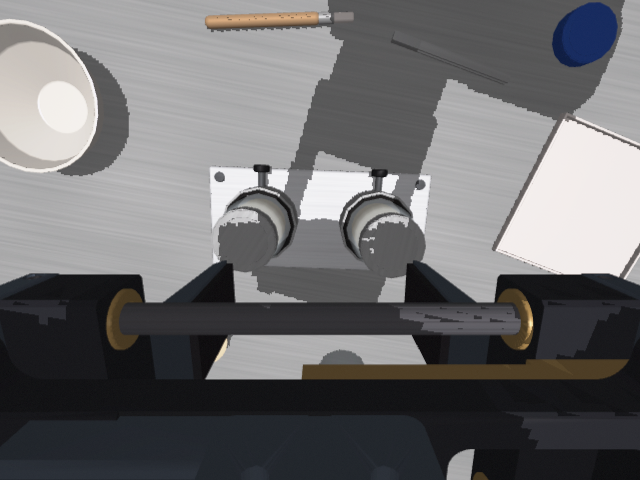

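The wrist view shows the right lid disc centred near (248,240) and the left near (393,247). I'll zoom in to refine those.

```bash
python3 - <<'E'
import cv2,numpy as np
im=cv2.imread("pics/w1.png")[195:295,205:435]
im=np.clip(im.astype(float)*1.6,0,255).astype(np.uint8)
cv2.imwrite("pics/w1c.png",cv2.resize(im,None,fx=3.4,fy=3.4,interpolation=cv2.INTER_CUBIC))
E
```

```text
(no output)
```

View pics/w1c.png

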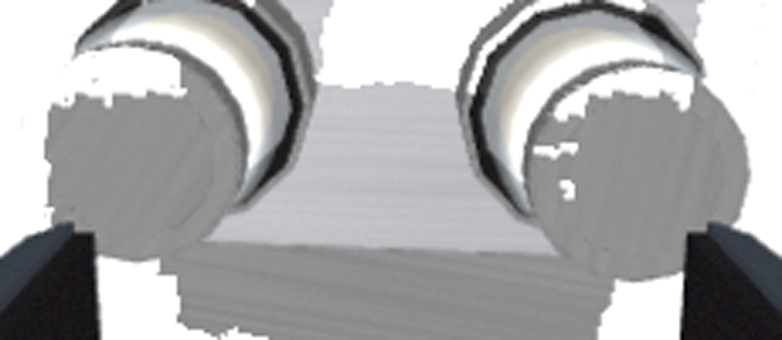

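```bash
python3 - <<'E'
from h import *
d=np.load("w1.npz"); c=dict(intrinsics=d["K"],cam_to_world=d["T"])
L=onz(c,(392.5,245),.126);Rr=onz(c,(244,239.5),.126); print(L,Rr,np.linalg.norm(L-Rr),np.degrees(np.arctan2(-(L-Rr)[0],(L-Rr)[1])))
im=cv2.imread("pics/w1.png")
m=im.copy()
for X in (L,Rr):
  for z,col in ((.126,(0,0,255)),(.110,(0,255,0))):
    pts=[proj(c,np.array([X[0]+.028*np.cos(a),X[1]+.028*np.sin(a),z])) for a in np.linspace(0,6.28,60)]
    cv2.polylines(m,[np.int32(np.array(pts)*8)],True,col,1,shift=3)
cv2.imwrite("pics/w1o.png",cv2.resize(m[195:295,205:435],None,fx=3.4,fy=3.4,interpolation=cv2.INTER_NEAREST))
E
```

```text
[0.5547178  0.05146931 0.126     ] [ 0.57315407 -0.07540232  0.126     ] 0.1282041540623251 8.268027132155932
```

View pics/w1o.png

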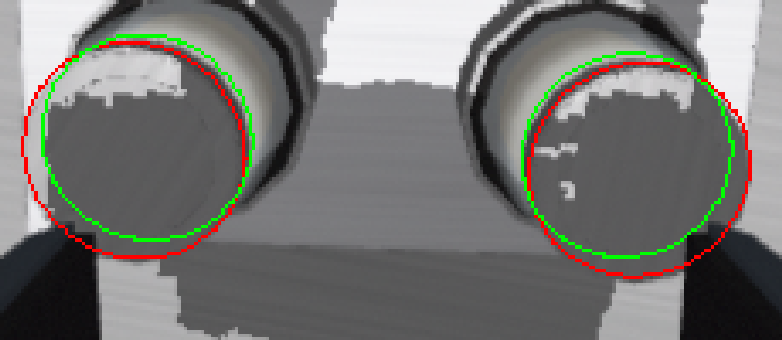

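Overlay fits to about 1.5 mm. Next: descend on the left lid, grip, and check forces and stiffness.

```bash
cat >> h.py <<'E'
def ft(n=6,dt=.008):
    a=[]
    for _ in range(n): a.append(np.r_[arm.current_force(),arm.current_torque()]); arm.sleep(dt)
    return np.mean(a,0)
E
python3 - <<'E'
from h import *
p=np.array([.5547,.0515,.111]); y=30
arm.move_to(p+[0,0,.04],down(y)); arm.move_l(p,down(y),feed=.08)
arm.sleep(.2)
b=ft(10); np.save("base.npy",b); print(arm.current_t(),b.round(2),arm.current_ee_pos().round(4))
arm.grip(.050); g=ft(); print(arm.current_t(),arm.current_width(),(g-b).round(2),arm.current_ee_pos().round(4))
t=arm.current_t(); arm.move_l(p-[0,0,.0005]); print("dt",arm.current_t()-t,(ft()-b).round(2),arm.current_ee_pos().round(4))
E
```

```text
4.2333 [ 0.01 -0.03  0.31  0.04  0.05 -0.  ] [0.5549 0.0515 0.1114]
4.925 0.05612042184955798 [-0.11  0.   -0.3   0.05  0.   -0.01] [0.5547 0.0515 0.111 ]
dt 0.25 [-2.38  0.15  7.65  0.06  0.4  -0.  ] [0.5547 0.0515 0.1109]
```

```bash
cat >> h.py <<'E'
def yawof():
    r=arm.current_tool_rot(); return np.degrees(np.arctan2(-r[0,1],r[1,1]))
def turn(p,y0,maxdeg,b,stop=.28,Ft=4.):
    """clockwise turn with z compliance; returns commanded p,yaw,turned,torque"""
    p=np.array(p,float); y=y0; out=[]
    while y0-y<maxdeg:
        f=ft(3)-b if not out else f
        st=3. if abs(f[5])<.08 else 1.
        y-=st; p[2]+=-.000067*st+np.clip((f[2]-Ft)/15000*.6,-.0003,.0003)
        arm.move_l(p,down(y)); f=ft(4)-b
        out.append((round(y0-y,1),round(y0-yawof(),1),*f.round(2)[[0,1,2,5]],round((arm.current_ee_pos()[2])*1e3,2)))
        if abs(f[5])>stop or abs(f[2])>14 or np.hypot(f[0],f[1])>12: break
    for o in out[::2]+[out[-1]]: print(*o)
    print("t",arm.current_t()); return p,y,f
E
python3 - <<'E'
from h import *
b=np.load("base.npy")
p,y,f=turn([.5547,.0515,.1106],30,24,b)
np.savez("st.npz",p=p,y=y)
E
```

```text
3.0 2.9 -0.48 -0.26 4.09 -0.11 110.71
7.0 6.9 -0.12 0.08 4.63 -0.08 110.41
11.0 10.9 0.41 -0.29 5.05 0.01 110.19
15.0 14.9 0.22 -0.02 4.53 0.02 109.93
19.0 19.0 -0.4 0.03 3.87 0.02 109.65
23.0 23.0 -0.2 -0.12 3.8 0.02 109.4
26.0 25.9 -0.07 0.18 4.02 -0.12 109.18
t 8.65
```

```bash
python3 - <<'E'
from h import *
b=np.load("base.npy"); s=np.load("st.npz"); print(s["p"],s["y"])
p,y,f=turn(s["p"],float(s["y"]),66,b)
np.savez("st.npz",p=p,y=y); print(y,f.round(3),arm.current_width())
E
```

```text
[0.5547     0.0515     0.10918178] 4.0
1.0 1.0 -0.02 -0.31 4.05 0.02 109.12
5.0 5.0 0.3 1.0 4.86 0.08 108.84
11.0 10.9 -0.82 4.85 2.53 0.36 108.33
11.0 10.9 -0.82 4.85 2.53 0.36 108.33
t 10.0917
-7.0 [-0.821  4.847  2.527  0.841 -0.013  0.361] 0.0558208923931514
```

The left lid went stiff 37° after the start, still pushed at 2.5–5 N. That is early, so it's the crossed one. Backing it off.

```bash
python3 - <<'E'
from h import *
b=np.load("base.npy"); s=np.load("st.npz"); p=s["p"].copy(); y=float(s["y"]); y0=y
while y<y0+36:
    f=ft(3)-b; y+=4; p[2]+=.000267+np.clip((f[2]-.5)/15000*.6,-.0004,.0004)
    arm.move_l(p,down(y)); f=ft(3)-b; print(y-y0,f.round(2)[[0,1,2,5]],round(p[2]*1e3,2))
for k in range(2):
    p[2]+=.002; arm.move_l(p); f=ft()-b; print("lift",f.round(2))
    if f[2]<-8: break
np.savez("st.npz",p=p,y=y); print(arm.current_t(),arm.current_width())
E
```

```text
4.0 [0.1  2.48 1.83 0.26] 108.78
8.0 [0.29 0.57 1.68 0.07] 109.08
12.0 [-0.01 -0.48  0.41  0.04] 109.37
16.0 [ 0.04 -0.18 -0.26  0.03] 109.65
20.0 [0.14 0.15 0.12 0.01] 109.87
24.0 [0.25 0.07 0.02 0.02] 110.11
28.0 [0.23 0.2  0.34 0.02] 110.39
32.0 [-0.03  0.    0.22  0.03] 110.66
36.0 [0.64 0.02 0.27 0.02] 110.91
lift [ 0.25 -0.09 -1.31  0.02 -0.02  0.01]
lift [-0.17 -0.18 -1.58  0.   -0.05  0.01]
13.3917 0.05540631555674529
```

```bash
python3 - <<'E'
from h import *
s=np.load("st.npz"); p=s["p"].copy(); y=float(s["y"])
arm.move_l([p[0],p[1],.17],feed=.12)
yt=-8.4
t=np.array([.497,.307,.06]); arm.move_to(t+[0,0,.06],down(yt)); print(arm.current_joint_positions())
arm.move_l([t[0],t[1],.012],down(yt),feed=.08); arm.sleep(.15); b=ft(8); print(arm.current_t(),b.round(2),arm.current_width())
z=.012
while z>.002:
    z-=.001; arm.move_l([t[0],t[1],z]); f=ft(3)-b
    print(round(z,4),f.round(2)[2])
    if f[2]>1.5: break
arm.grip(.072); arm.sleep(.1)
arm.move_l([t[0],t[1],.14],feed=.2)
im=arm.snapshot("wrist"); cv2.imwrite("pics/w2.png",im[:,:,::-1]); print(arm.current_t())
E
```

```text
[ 2.57918574e+01  3.10992013e+01  8.91085224e+01 -1.68372696e-02
  5.98257950e+01 -5.58468979e+01]
16.7917 [ 0.29 -0.13 -0.96  0.01  0.   -0.01] 0.05544749216991383
0.011 0.11
0.01 -0.03
0.009 0.08
0.008 0.3
0.007 -0.16
0.006 0.05
0.005 -0.02
0.004 6.04
20.4333
```

View pics/w2.png

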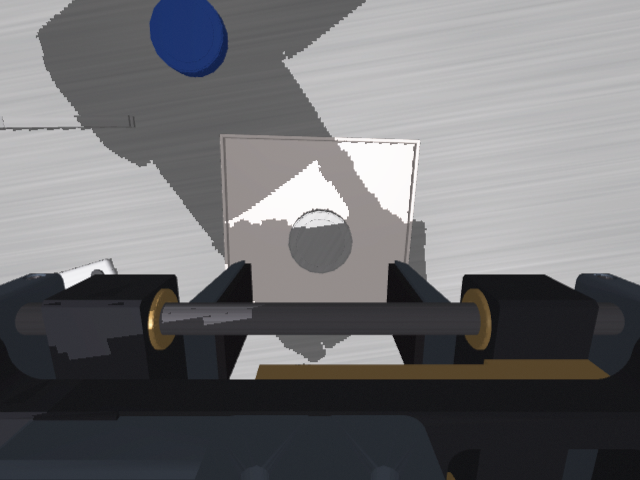

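The lid lies flat and top up in the tray centre at (320,241). Now the right lid.

```bash
python3 - <<'E'
from h import *
p=np.array([.5735,-.0765,.1115]); y=30
arm.move_l([.497,.307,.18],feed=.2); arm.grip(.085); arm.move_to(p+[0,0,.06],down(y)); arm.move_l(p,down(y),feed=.08)
arm.sleep(.2); b=ft(10); np.save("base.npy",b)
arm.grip(.050); g=ft()-b; print(arm.current_t(),arm.current_width(),g.round(2))
p[2]-=.0004; arm.move_l(p); print((ft()-b).round(2))
if np.hypot(*g[:2])<5:
    p,y,f=turn(p,y,50,b); print(p,y,f.round(2))
np.savez("st.npz",p=p,y=y)
E
```

```text
24.45 0.055420346776613894 [-0.16  0.59  0.88  0.02  0.05 -0.03]
[-1.93  0.91  6.55  0.09  0.33 -0.02]
3.0 2.9 -0.63 0.36 5.39 -0.14 111.22
7.0 6.9 0.54 0.47 5.38 -0.13 110.96
11.0 10.9 0.64 0.41 4.86 -0.13 110.68
15.0 14.9 -0.65 -0.43 4.08 -0.11 110.43
19.0 18.9 -0.49 0.25 2.82 -0.08 110.19
23.0 22.9 -0.55 -0.64 3.09 -0.07 109.9
29.0 28.9 0.32 -0.23 1.49 -0.06 109.35
35.0 34.9 -0.53 0.24 -0.31 -0.0 108.64
41.0 40.9 -0.43 0.46 5.58 -0.06 108.36
45.0 44.9 -0.41 0.51 6.12 -0.07 108.38
51.0 50.9 -0.56 0.25 8.18 -0.07 108.33
51.0 50.9 -0.56 0.25 8.18 -0.07 108.33
t 30.725
[ 0.5735     -0.0765      0.10774694] -21.0 [-0.56  0.25  8.18 -0.01  0.01 -0.07]
```

Odd: sinking paused from about 41° although the turn stays free. I'll look before going on.

```bash
python3 - <<'E'
from h import *
b=np.load("base.npy"); print(b.round(2),(ft()-b).round(2),arm.current_width(),arm.current_ee_pos(),arm.current_joint_positions().round(1),arm.current_tool_rot().round(3).tolist())
a=arm.snapshot("side")[170:330,250:450]; s=arm.snapshot("scene")[200:360,220:420]
cv2.imwrite("pics/c3.png",cv2.resize(np.hstack([a,s]),None,fx=2,fy=2,interpolation=cv2.INTER_CUBIC)[:,:,::-1])
E
```

```text
[ 0.08 -0.25 -0.39  0.05  0.02  0.01] [-0.48  0.47  7.99  0.03  0.05 -0.08] 0.05605151254198255 [ 0.57402909 -0.0766008   0.10836215] [-13.5  31.6  90.5   0.   57.8 -82.6] [[-0.934, 0.356, 0.001], [0.356, 0.934, -0.0], [-0.001, 0.0, -1.0]]
```

View pics/c3.png

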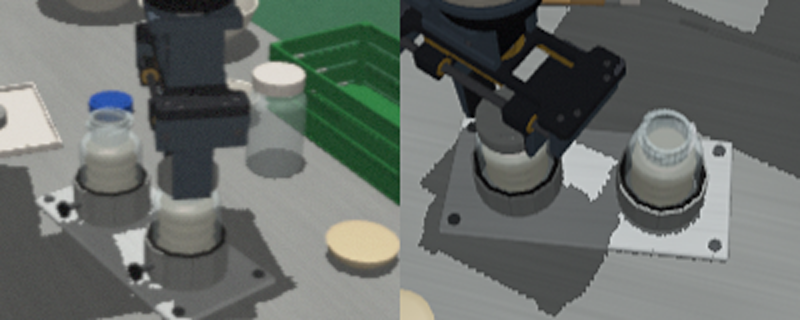

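Everything looks normal, and net sink (about 3.2 mm over 51°) matches the thread pitch. Continuing gently.

```bash
python3 - <<'E'
from h import *
b=np.load("base.npy"); s=np.load("st.npz")
p,y,f=turn(s["p"],float(s["y"]),42,b,stop=.27); print(p,y,f.round(3),arm.current_width())
np.savez("st.npz",p=p,y=y)
E
```

```text
1.0 0.9 -0.17 0.81 6.68 -0.09 108.34
5.0 4.9 -0.39 0.51 7.91 -0.07 108.37
11.0 10.8 -0.09 1.05 8.91 0.58 108.32
11.0 10.8 -0.09 1.05 8.91 0.58 108.32
t 32.3167
[ 0.5735     -0.0765      0.10769941] -32.0 [-0.088  1.048  8.912 -0.036  0.028  0.585] 0.05575040667979038
```

The right lid ran free to about 61° with a total sink of about 3.2 mm, then stiffened sharply. That puts it on the sound thread. The last step overshot to 0.58 N m, so I'll ease it to about 0.3 N m, release, and check the lid-top height by a light touch.

```bash
python3 - <<'E'
from h import *
b=np.load("base.npy"); s=np.load("st.npz"); p=s["p"].copy(); y=float(s["y"])
f=ft()-b; print("now",f.round(2)); k=0
while f[5]>.36 and k<4:
    k+=1; y+=.5; p[2]+=.0001; arm.move_l(p,down(y)); f=ft()-b; print(y,f.round(2)[[2,5]],yawof())
arm.grip(.075); arm.sleep(.1)
arm.move_l([p[0],p[1],.15],feed=.15); arm.grip(0.0); arm.sleep(.1)
arm.move_l([p[0],p[1],.1265],feed=.1); arm.sleep(.1); b=ft(8); z=.1265
while z>.119:
    z-=.0005; arm.move_l([p[0],p[1],z]); f=ft(4)-b
    if f[2]>1.2: break
print("touch cmd",z,f.round(2)[2],"contact est",z+f[2]/15000,arm.current_ee_pos())
arm.move_l([p[0],p[1],.16],feed=.2)
print(arm.current_t(),arm.current_width())
E
```

```text
now [-0.08  1.17  8.65 -0.01  0.05  0.57]
-31.5 [6.6  0.03] -31.374970738878172
touch cmd 0.121 4.94 contact est 0.12132958953221137 [ 0.57356995 -0.07651341  0.12127148]
38.975 0.00039897988736923716
```

The lid top touches at 0.1213 m, so its centre is 5 mm below the rim: fully home. The 0.5° ease dropped the torque to about 0, so I'll re-snug in fine steps to about 0.3 N m.

```bash
python3 - <<'E'
from h import *
p=np.array([.5735,-.0765,.1075]); y=-28.
arm.grip(.08); arm.move_to([p[0],p[1],.15],down(y)); arm.move_l(p,feed=.1); arm.sleep(.15); b=ft(8)
arm.grip(.05); print((ft()-b).round(2)); p[2]-=.00025
for k in range(20):
    y-=.3; arm.move_l(p,down(y)); f=ft(4)-b; print(round(y,1),f.round(2)[[0,1,2,5]])
    if f[5]>.25: break
arm.grip(.08); arm.sleep(.1); arm.move_l([p[0],p[1],.20],feed=.15)
arm.move_to([.45,.08,.33],down(-28)); print(arm.current_t())
a=arm.snapshot("scene"); s=arm.snapshot("side")[150:340,180:460]
cv2.imwrite("pics/f.png",a[:,:,::-1]); cv2.imwrite("pics/f2.png",cv2.resize(s,None,fx=2.5,fy=2.5)[:,:,::-1])
E
```

```text
[ 0.28  2.17  1.6   0.31 -0.05  0.01]
-28.3 [-0.19  2.42  6.47  0.33]
44.4667
```

View pics/f.png

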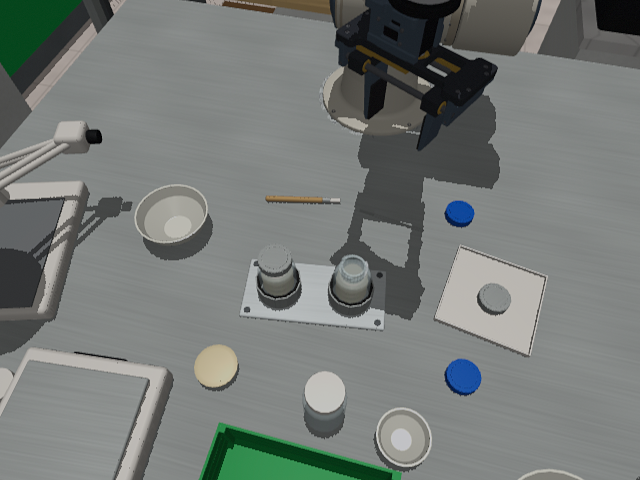

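View pics/f2.png

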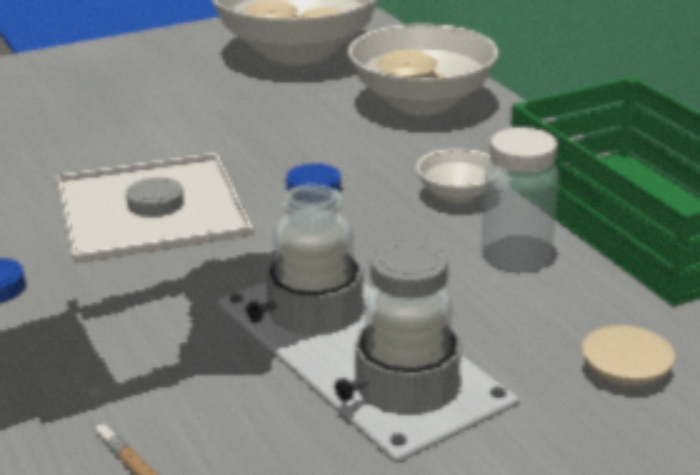

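The lid lies top up in the tray at (494,298), and the right lid sits level on its jar at (275,258). The bystanders in view have not moved. The re-snug met 0.33 N m within 0.3°. Handing in.

```bash
python3 -c "
from rig import arm
print(arm.sign_off(), arm.current_t())"
```

```text
the job is handed in; nothing more can be done
the job is handed in; nothing more can be done
```

Both lids are dealt with and the job is handed in; the clock read about 44.5 s at the last check.

- **Left lid (crossed):** it went stiff after about 37° of turning (0.36 N m under a light push). I backed it off 36° anticlockwise, lifted it free and laid it top up in the middle of the white tray.
- **Right lid (sound):** it ran freely for about 60° and then stiffened. It ended snug at 0.33 N m. A light touch on its top read 0.1213 m, which puts the lid's centre about 5 mm below the rim, so it is fully home.
- **Bystanders:** in the final pictures both lids sit level and the other things look unmoved. The tweezers lay in the arm's shadow, so I could not confirm them.

**Checks that were off:**
- **Torque overshoot:** the last 3° step on the right lid reached 0.58 N m for a moment. I backed it off 0.5°, which dropped the torque to near zero, then re-snugged it in fine steps.
- **Push above 4 N:** during the second half of that turn the downward push drifted to about 8–9 N.
- **Sink reading:** measured sink on the right lid stalled at about 3 mm from 41° on, less than the stated pitch would give. The touch check still confirmed it home.

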